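# Bring the soap dish round and hold the bar ready above it

### The arm

A 7-joint arm with a two-finger parallel gripper is mounted at the origin on the work surface. World frame = base frame: x ahead of the robot, y to its left, z up, the work surface at z = 0. Lengths are in mm, angles in rad, forces in N, time in s.
With the tool pointing down it reaches from about 350 to 900 mm from the base axis. Payload 7.2 kg.
Tool frame: the origin (TCP) lies midway between the tips of the shut fingers; the grasp point (between the pads) lies 19 mm behind it; z points along the fingers, y is the line along which they close (so a half turn about z gives the same grasp; the last joint's range is limited). The gripper opens to 85 mm and grips with 20 to 120 N. Pads are 22 mm wide; open, the fingers measure 114 mm over their backs; the gripper's body (76 mm by 85 mm) begins 54 mm behind the grasp point. The pads swing forward as they close: fully open they stand 13 mm farther back than shut.
Start: joints at [-1.332, 0.411, -0.013, 1.596, 0.006, 1.134, -0.082], TCP at [188.765, 595.816, 231.297] pointing down, gripper open.
Joint ranges: [-2.95, 2.95], [-0.29, 1.99], [-1.47, 1.44], [0.14, 2.54], [-1.03, 4.17], [0.13, 1.85], [-2.86, 2.86]. Speed limits (rad/s): [2.39, 2.39, 3.01, 3.01, 3.14, 3.14, 3.14].

### API

Orientations are given as a rotation vector (axis times angle).
In Python, from workcell import bot gives the robot as it stands.
- The arm moves only by the shell command python3 -m creep 'ROWS'. ROWS is JSON, one flat list of numbers, 5 for each row, row after row: the shift along the tool's x, y, z in cm, then the turn about the tool's z in rad, then the finger opening in cm, from 0 to 8.54. A call has exactly 8 rows; each row is the pose to reach, as a shift and turn from the pose commanded when the call began, along the tool's axes at that moment; what a row does not reach only later rows make up. A row lasts 1/10 s, in which the tool goes at most 50 mm and 8.59 degrees, less where a joint would pass 70% of its speed; a pose out of reach is approached as far as the arm can. A call with a gripper value outside its range is refused whole. The fingers move at their own pace and stop on an object; the grip force is fixed at half the most. Time passes only in rows, so rows that repeat a pose let the fingers close, or fill a call up. It gives the time, the measured TCP pose, the force, the opening and the grip force at its end, in the units of the state.
- bot.get_obs(): the state, without advancing time (a new reading comes with each control period).
- bot.read_camera(name): name is "scene" or "top" or "wrist"; returns a dict with "img" (420x560x3 uint8, red, green, blue), "mtx" (3x3 intrinsics, pixels), "view" (4x4, takes a point from world to camera coordinates). Camera axes: x right, y up, looking along -z (the intrinsics and any distortion apply to the point x, -y, -z); pixel columns grow to the right and rows downward; lengths in mm; the calibration is good to about 2 mm. A picture is of the moment at which its call begins. There is no depth.
- bot.sign_off(): hands the job in; it is judged then, once.
The state is a dict: "t": time; "qpos": joint angles; "qd": joint speeds; "effort": joint torques, N m; "eef_pos": TCP position; "orientation": TCP orientation; "ft_force": force on the tool from outside, world axes, zero at the start; "ft_torque": the same for the moment, N m; "finger_gap": finger opening in mm; "grasp_force": force on a finger pad.
Only numpy, scipy, OpenCV 4.12 (cv2) and the standard library are available. Lean on these libraries where they do the work, as an engineer would, in place of code of your own. Each camera call takes 0.05 s, during which the arm holds its last target. There are 200 camera calls.

### The job

First turn the grey carousel one click clockwise seen from above, and no further (the orange post is its handle), so that the blue soap dish comes to rest at the red pointer. Then pick up the white soap bar, lift it over the steel rail and show me how it fits: finish while still holding the bar level about a centimetre above the rim of the blue dish, centred on it and lined up lengthwise. The bar must never touch the carousel, and the other things on the ledge and the mat stay where they are.

Things in the scene. Friction and masses are not known exactly. Their poses are not given: they have to be found in the camera images.
- carousel: Fixed black round base, 230 mm across; origin on the ledge on the vertical turning axis. A flat red pointer (18 mm wide, 8 mm high) sticks out towards its -x, to 160 mm from the axis. On it turns a grey disc (260 mm across, top 30 mm above the ledge) with the blue dish, orange post, a white round cup (76 mm across, 30 mm high, across the hub from the dish) and a low steel hub.
- turntable (a joint): Angle of the grey disc (rad), growing clockwise seen from above. Spring detents (clicks) at 0, 1.047 and 2.094 rad; it starts near 0. At 1.047 the blue dish is at the red pointer. About 2 to 4 N sideways on the post moves it over to the next click; released within 0.3 rad of a click it springs into it.
- dish (a point): Centre of the mouth of the blue open soap dish at rim height (52 mm above the ledge), 75 mm from the carousel's axis. Dish inside 75 x 105 mm, walls 5 mm, 22 mm high, flat floor. Its y axis is the long side of the dish (square to the radius), its -x axis points outwards from the carousel's axis.
- post (a point): Centre of the top of the orange upright round post, 16 mm across, standing 55 mm above the grey disc (top 85 mm above the ledge), 105 mm from the carousel's axis, a quarter turn clockwise from the dish seen from above. It turns with the disc; it may be pinched or pushed.
- soap: White soap bar with rounded edges, 55 mm (its x) x 85 mm (its y, the long way) x 28 mm high, hard, about 0.12 kg, lying flat on the mat; origin at the centre of its underside.
- mat: Fixed dark silicone mat, 330 (x) x 130 (y) x 8 mm thick; origin under its centre. The soap, pumice and nail brush lie on it in a row along its x, in any order, about 100 mm apart, with their long sides across the row.
- rail: Fixed steel rail between the mat and the carousel: a round bar 10 mm thick and 340 mm long on two posts, its top 95 mm above the ledge. Origin on the ledge under the middle of the bar; its y runs along the bar, its +x points to the carousel's side.
- pumice: Grey pumice stone 45 x 80 x 32 mm on the mat, a bystander; origin under its centre.
- brush: Green nail brush 40 x 88 x 34 mm on the mat, a bystander; origin under its centre.
- bottle: Yellow closed squeeze bottle, 56 mm across, 150 mm tall, standing, a bystander; origin under its centre.
- tube: Steel travel tube with a dark square twist cap, 120 mm long (its x), 30 mm high, lying on its side, a bystander; origin under its middle.
- jar: Amber jar 60 mm across, 50 mm tall, a bystander; origin under its centre.
- tumbler: Blue cup 72 mm across, 90 mm tall, standing, a bystander; origin under its centre.
Not all that is in view belongs to the job. Leave any brown, purple or yellow look-alike of the soap alone.

How it is judged:
By the outcome, as a careful person would: the job done as asked, in the order asked, and still so for the second after the job is handed in, while the arm keeps its last pose, push and grip.
It also fails if it takes over 64 s, if anything falls off the work surface, if the arm or the gripper's body presses on something with over 40 N, if the wrist force passes 120 N, or if a joint passes its speed limit or range.

## Working session

There is one attempt and no reset: what is moved stays moved. The work goes in short steps, Python scripts to look and compute and a shell command to move; the robot and the scene stay as the last step left them, time stands still between calls to the robot, and variables do not carry over. Pictures are saved under pics/ and viewed, at most 12 in all, crops included, and the job is handed in when it is done.

```bash
mkdir -p pics; ls; python3 - <<'E'
from workcell import bot
import cv2,numpy as np
o=bot.get_obs();print(o)
for n in("scene","top","wrist"):
    c=bot.read_camera(n);cv2.imwrite(f"pics/{n}0.png",c["img"][:,:,::-1]);np.savez(f"{n}0.npz",**c);print(n,c.keys(),c["mtx"].round(1).tolist(),c["view"].round(3).tolist())
E
```

```text
pics
{'t': 0.0, 'qpos': array([-1.33218277,  0.41187382, -0.01271387,  1.59705535,  0.00555746,
        1.13429027, -0.08218907]), 'qd': array([-0.00091665,  0.00038536, -0.00053911,  0.00089036,  0.00046816,
       -0.00130349, -0.00024898]), 'effort': array([-6.80208195e-04, -6.00636721e+01,  6.81984611e-01, -2.99394339e+01,
        1.38700783e-02,  1.09294945e-02, -1.18629629e-05]), 'eef_pos': array([188.63949898, 595.32952073, 230.4646645 ]), 'orientation': array([-4.79997423e-01, -3.10453416e+00,  2.48641439e-03]), 'ft_force': array([ 0.15346592, -0.92956369,  0.02104908]), 'ft_torque': array([-0.02629856,  0.00456054,  0.00607189]), 'grasp_force': 0.0, 'finger_gap': 85.31158205929863}
scene dict_keys(['img', 'mtx', 'view']) [[494.5, 0.0, 281.1], [0.0, 494.5, 210.3], [0.0, 0.0, 1.0]] [[-0.594, 0.805, 0.01, 336.975], [-0.615, -0.461, 0.639, 348.412], [0.519, 0.373, 0.769, -2029.935], [0.0, 0.0, 0.0, 1.0]]
top dict_keys(['img', 'mtx', 'view']) [[409.9, 0.0, 284.0], [0.0, 409.9, 213.6], [0.0, 0.0, 1.0]] [[-0.009, -1.0, -0.004, 28.771], [0.982, -0.01, 0.189, -591.081], [-0.189, -0.002, 0.982, -1052.5], [0.0, 0.0, 0.0, 1.0]]
wrist dict_keys(['img', 'mtx', 'view']) [[330.2, 0.0, 278.6], [0.0, 330.2, 208.5], [0.0, 0.0, 1.0]] [[0.301, 0.954, -0.001, -623.488], [-0.905, 0.285, -0.316, 41.838], [-0.301, 0.096, 0.949, -380.875], [0.0, 0.0, 0.0, 1.0]]
```

```bash
python3 - <<'E'
import cv2,numpy as np
a=cv2.imread("pics/top0.png");b=cv2.imread("pics/scene0.png")
cv2.imwrite("pics/t1.png",cv2.resize(a,(800,600),interpolation=2));cv2.imwrite("pics/s1.png",cv2.resize(b,(800,600),interpolation=2))
E
```

```text
(no output)
```

View pics/t1.png

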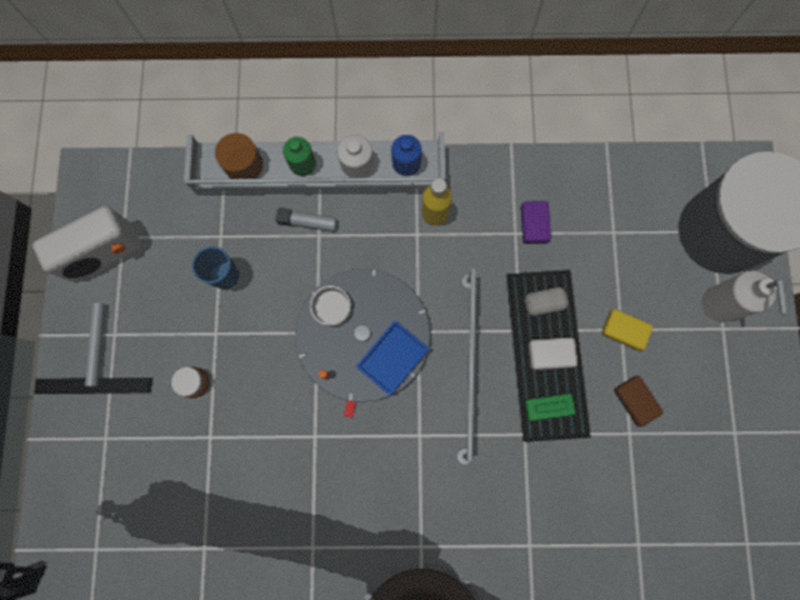

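View pics/s1.png

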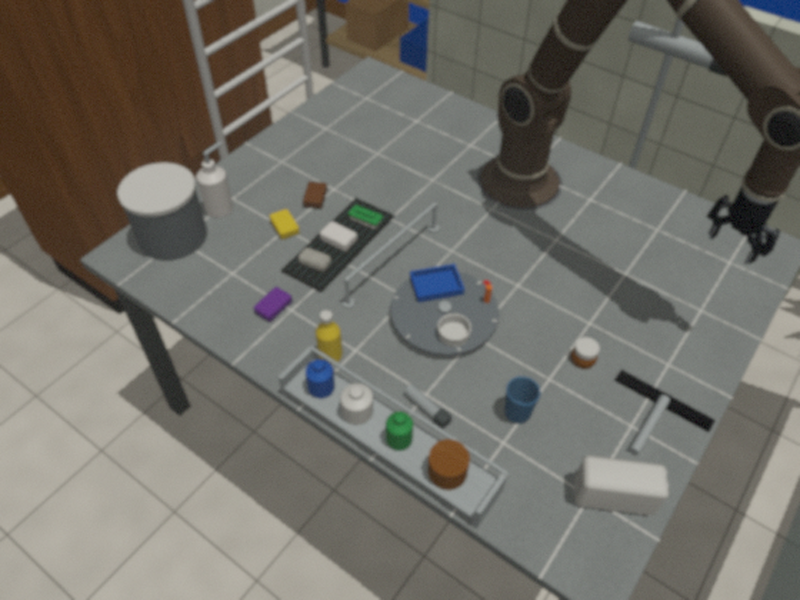

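The top view (800-px scale) shows the carousel hub at (363,334), blue dish at (394,357), orange post at (324,374) and pointer at (350,408). The soap is at (553,353), between the pumice (547,301) and the brush (550,407), and the rail runs (473,275)–(466,457). In the scene view the soap is at (339,235), the dish at (437,283) and the post at (488,291).

```bash
cat > h.py <<'E'
import numpy as np,cv2
def cam(c):
    V=c["view"];R=V[:3,:3];return c["mtx"],R,-R.T@V[:3,3]
def ray(c,p):
    K,R,C=cam(c);u=np.linalg.solve(K,[p[0],p[1],1]);d=R.T@np.array([u[0],-u[1],-u[2]]);return C,d/np.linalg.norm(d)
def plane(c,p,z):
    C,d=ray(c,p);return C+d*(z-C[2])/d[2]
def tri(*cp):
    A=np.zeros((3,3));b=np.zeros(3)
    for c,p in cp:
        C,d=ray(c,p);M=np.eye(3)-np.outer(d,d);A+=M;b+=M@C
    X=np.linalg.solve(A,b);return X,[float(np.linalg.norm((np.eye(3)-np.outer(d,d))@(X-C))) for C,d in [ray(c,p) for c,p in cp]]
def proj(c,X):
    V=c["view"];x=V[:3,:3]@np.asarray(X,float)+V[:3,3];u=c["mtx"]@np.array([x[0],-x[1],-x[2]]);return u[:2]/u[2]
E
python3 - <<'E'
from h import *
t=np.load("top0.npz");s=np.load("scene0.npz")
print(cam(t)[2],cam(s)[2])
P={'hub':((363,332),(445,307)),'dish':((394,357),(437,283)),'post':((324,374),(488,284)),'soap':((553,353),(339,235)),'cup':((331,306),(454,330)),'brush':((550,407),(366,214)),'pumice':((547,300),(315,259)),'railA':((473,272),(348,273)),'railB':((466,455),(435,208)),'bottlecap':((438,186),(326,316)),'tumbler':((213,266),(522,390)),'jar':((188,381),(586,348))}
for k,(a,b) in P.items():
    X,e=tri((t,np.array(a)*.7),(s,np.array(b)*.7));print(k,X.round(),np.round(e,1))
print(plane(t,np.array((350,408))*.7,8))
w=np.load("wrist0.npz");print("wrist C",cam(w)[2])
E
```

```text
[ 381.72696093   20.29734404 1145.35318623] [1467.82141994  647.56450717 1334.81766166]
hub [543. 108.  32.] [2.3 2.3]
dish [494.  49.  33.] [3.3 3.3]
post [461. 172.  83.] [0.6 0.6]
soap [ 500. -257.   21.] [2.8 2.8]
cup [594. 168.  41.] [1.1 1.1]
brush [ 399. -245.   25.] [1.6 1.6]
pumice [ 604. -250.   22.] [3.2 3.2]
railA [ 643. -101.  102.] [0.1 0.1]
railB [316. -80.  77.] [1.2 1.2]
bottlecap [795. -37. 141.] [0.7 0.7]
tumbler [666. 385.  80.] [0.1 0.1]
jar [454. 435.  37.] [0.5 0.5]
[401.38241184 131.62480485   8.        ]
wrist C [110.75480713 619.23665473 373.9420653 ]
```

View pics/wrist0.png

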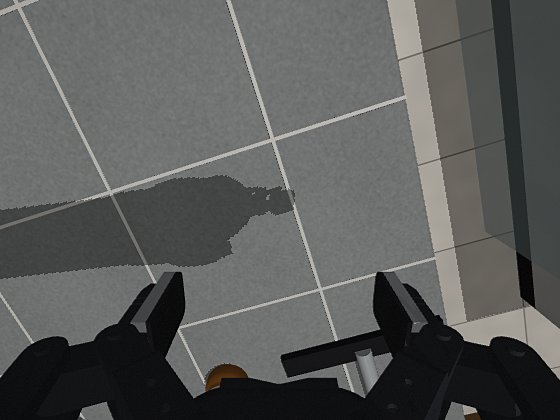

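The wrist picture shows the floor under the start pose, with the pads at about (165,310) and (395,310); image up is tool +x. The coarse geometry agrees with the text: post to hub 104 mm, dish to hub 77 mm, post top 83 mm. I'm moving over the post now to look from close by.

```bash
python3 -m creep '[-2,-1.6,0,0.05,8.5, -5,-4.1,0,0.1,8.5, -8.5,-7,0,0.15,8.5, -12.4,-10.2,0,0.2,8.5, -16.3,-13.5,0,0.25,8.5, -20.1,-16.7,0,0.3,8.5, -24,-20,0,0.34,8.5, -28,-23,0,0.37,8.5]'; python3 - <<'E'
from h import *
from workcell import bot
from scipy.spatial.transform import Rotation as Rn
o=bot.get_obs();R=Rn.from_rotvec(o["orientation"]).as_matrix();print(R.round(3),o["eef_pos"],R.T@(np.array([461,172,231])-o["eef_pos"]))
E
```

```text
t: 0.95
eef_pos: [385.4, 291.9, 231.4]
orientation: [-1.045, -2.963, -0.0]
ft_force: [0.5, 0.1, -0.4]
finger_gap: 85.1
grasp_force: 0.0
[[-0.779  0.627 -0.   ]
 [ 0.627  0.779  0.   ]
 [ 0.     0.    -1.   ]] [385.35873976 291.87527454 231.35423464] [-134.11033528  -45.89256998    0.31172491]
```

```bash
python3 -m creep '[-3.5,-1.2,0,0,8,-7.5,-2.5,0,0,6,-11,-3.8,0,0,4,-13.4,-4.6,0,0,2.8,-13.4,-4.6,0,0,2.8,-13.4,-4.6,0,0,2.8,-13.4,-4.6,0,0,2.8,-13.4,-4.6,0,0,2.8]'; python3 - <<'E'
from h import *
from workcell import bot
c=bot.read_camera("wrist");cv2.imwrite("pics/w2.png",c["img"][:,:,::-1]);np.savez("w2.npz",**c)
E
```

```text
t: 1.75
eef_pos: [460.0, 175.2, 231.2]
orientation: [-1.04, -2.964, -0.0]
ft_force: [-0.4, 0.6, -0.3]
finger_gap: 28.1
grasp_force: 0.0
```

View pics/w2.png

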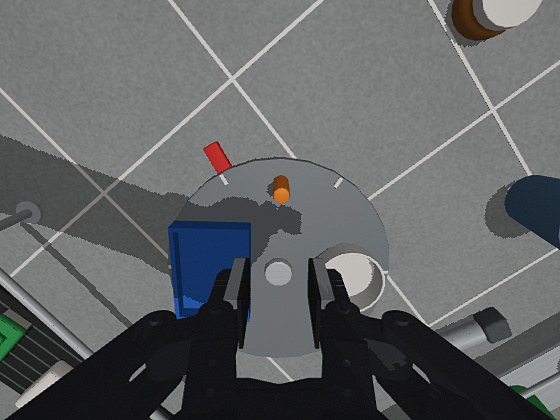

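The wrist view shows the post top at (281,196), hub (278,272), pointer (217,157), the dish's outer-left corner at (170,225) and the cup at (350,278).

```bash
python3 - <<'E'
from h import *
c=np.load("w2.npz");t=np.load("top0.npz");s=np.load("scene0.npz")
print(cam(c)[2],cam(c)[1].round(3).tolist(),proj(c,[460,175.2,85]))
def blob(c,lo,hi,box=None):
    h=cv2.cvtColor(c["img"],cv2.COLOR_RGB2HSV);m=cv2.inRange(h,lo,hi)
    n,l,st,ce=cv2.connectedComponentsWithStats(m);k=[i for i in range(1,n) if st[i,4]>15]
    return [(ce[i].round(1).tolist(),st[i].tolist()) for i in k]
print("orange",blob(c,(5,150,100),(20,255,255)))
print("red",blob(c,(0,150,100),(4,255,255)))
p=(281.5,196)
print("post pl",plane(c,p,85),"hub",plane(c,(278,272),34),"ptr",plane(c,(217,157),8))
print(tri((c,p),(t,np.array((324,374))*.7),(s,np.array((488,284))*.7)))
E
```

```text
[396.04993408 225.03551459 374.63277927] [[0.624, 0.781, 0.001], [-0.741, 0.592, -0.316], [-0.247, 0.197, 0.949]] [279.46466134 192.57065062]
orange [([281.1, 189.0], [273, 175, 17, 28, 369])]
red [([216.9, 157.0], [204, 142, 28, 32, 458])]
post pl [463.69846965 174.62786778  85.        ] hub [545.01913993 105.45701406  34.        ] ptr [401.55688913 133.24468143   8.        ]
(array([462.16489875, 173.19211764,  84.91751873]), [2.102238384995135, 2.0173177836627367, 0.42480023414891416])
```

```bash
cat > s.py <<'E'
import sys
from h import *
from workcell import bot
from scipy.spatial.transform import Rotation as Rn
o=bot.get_obs();R=Rn.from_rotvec(o["orientation"]).as_matrix()
y=np.degrees(np.arctan2(R[1,1],R[0,1]))
print("t",round(o["t"],2),"pos",o["eef_pos"].round(1),"tool-y deg",y.round(2),"F",o["ft_force"].round(1),"gap",round(o["finger_gap"],1),"grip",round(o["grasp_force"],1),"q",o["qpos"].round(2))
a=[float(v) for v in sys.argv[1:]]
for i in range(0,len(a),3): print("shift cm",(R.T@(np.array(a[i:i+3])-o["eef_pos"])/10).round(2))
E
python3 s.py 463.5 174.5 58
```

```text
t 1.8 pos [460.  175.1 231.2] tool-y deg 51.33 F [0.4 0.6 0.3] gap 28.4 grip 0.0 q [-0.73  0.18  0.31  1.93 -0.06  1.04  0.5 ]
shift cm [-0.31  0.17 17.32]
```

```bash
python3 -m creep '[-0.3,0.2,3,0,2.8,-0.3,0.2,7,0,2.8,-0.3,0.2,10.5,0,2.8,-0.3,0.2,13.5,0,2.8,-0.3,0.2,15.8,0,2.8,-0.3,0.2,17.3,0,2.8,-0.3,0.2,17.3,0,2.8,-0.3,0.2,17.3,0,2.8]'; python3 - <<'E'
import numpy as np
from scipy.spatial.transform import Rotation as Rn
th=np.radians(139.7)
for a in np.arange(0,69,5):
    # tool x radial outward, y = clockwise tangent
    r=105;w=lambda t:r*np.array([np.cos(t),np.sin(t)])
    d=w(th-np.radians(a))-w(th);X=np.array([np.cos(th),np.sin(th)]);Y=np.array([np.sin(th),-np.cos(th)])
    print(a,(d@X/10).round(2),(d@Y/10).round(2),np.radians(a).round(3))
E
```

```text
t: 2.6
eef_pos: [464.1, 174.2, 58.5]
orientation: [-1.042, -2.964, 0.0]
ft_force: [-0.1, 0.1, 0.7]
finger_gap: 27.9
grasp_force: 0.0
0 0.0 0.0 0.0
5 -0.04 0.92 0.087
10 -0.16 1.82 0.175
15 -0.36 2.72 0.262
20 -0.63 3.59 0.349
25 -0.98 4.44 0.436
30 -1.41 5.25 0.524
35 -1.9 6.02 0.611
40 -2.46 6.75 0.698
45 -3.08 7.42 0.785
50 -3.75 8.04 0.873
55 -4.48 8.6 0.96
60 -5.25 9.09 1.047
65 -6.06 9.52 1.134
```

```bash
python3 s.py 463.5 174.5 58; python3 - <<'E'
from h import *
from workcell import bot
for n in ("wrist","top"):
    c=bot.read_camera(n);np.savez(n+"3.npz",**c)
    if n=="wrist":cv2.imwrite("pics/w3.png",c["img"][:,:,::-1])
E
```

```text
t 2.6 pos [464.1 174.2  58.5] tool-y deg 51.27 F [-0.1  0.1  0.7] gap 27.9 grip 0.0 q [-0.67  0.43  0.26  2.08 -0.18  0.65  0.61]
shift cm [ 0.06 -0.01  0.05]
```

View pics/w3.png

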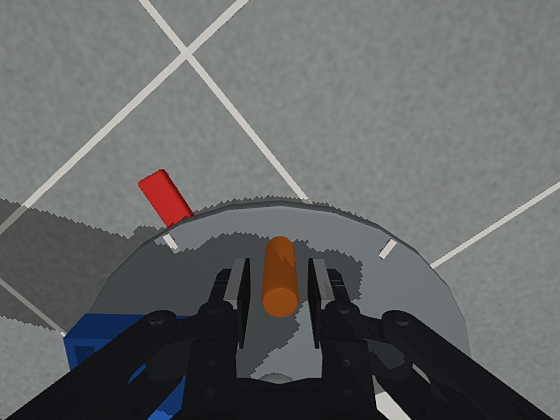

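The post stands centred between the pads, top at (281,300). I'll swing it clockwise with the loose cage.

```bash
python3 -m creep '[0,0,0,0,2.3,0,0.5,0,0.04,2.3,-0.1,1.4,0,0.13,2.3,-0.25,2.3,0,0.22,2.3,-0.5,3.15,0,0.305,2.3,-0.8,4,0,0.39,2.3,-1.2,4.85,0,0.48,2.3,-1.4,5.25,0,0.524,2.3]'; python3 -m creep '[0,0.3,0,0.03,2.3,-0.1,1.2,0,0.11,2.3,-0.25,2.1,0,0.2,2.3,-0.5,3,0,0.29,2.3,-0.75,3.85,0,0.375,2.3,-1.1,4.6,0,0.455,2.3,-1.4,5.25,0,0.524,2.3,-1.4,5.25,0,0.524,2.3]'; python3 s.py; python3 - <<'E'
from h import *
from workcell import bot
c=bot.read_camera("top");np.savez("top4.npz",**c)
w=bot.read_camera("wrist");np.savez("wrist4.npz",**w);
cv2.imwrite("pics/b4.png",np.hstack([cv2.resize(c["img"][150:330,150:400],(500,360)),cv2.resize(w["img"],None,fx=.5,fy=.5)[:,:,:].repeat(1,0) if 0 else cv2.copyMakeBorder(cv2.resize(w["img"],(300,225)),0,135,0,0,0)])[:,:,::-1])
E
```

```text
t: 3.5
eef_pos: [508.5, 206.1, 58.9]
orientation: [1.779, 2.589, 0.001]
ft_force: [-0.5, -1.3, -0.2]
finger_gap: 23.1
grasp_force: 0.5
t: 4.3
eef_pos: [562.9, 211.9, 58.8]
orientation: [2.386, 2.042, 0.002]
ft_force: [0.3, 0.5, 0.0]
finger_gap: 23.1
grasp_force: 0.0
t 4.3 pos [562.9 211.9  58.8] tool-y deg -8.88 F [0.3 0.5 0. ] gap 23.1 grip 0.0 q [-0.82  0.62  0.53  1.84 -0.42  0.8  -0.23]
```

View pics/b4.png

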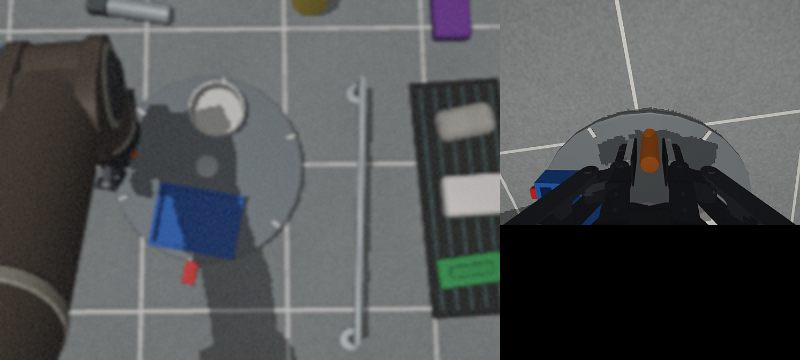

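The dish has come to rest at the red pointer (top crop (190,272)) and the post stands free between the pads. I'll lift off, look at the dish from straight above, then go on to the soap.

```bash
python3 -m creep '[0,0,-2,0,2.3,0,0,-5.5,0,2.3,0,0,-9.5,0,2.6,-2,-1.5,-13,0,4,-5,-4,-16,0,6,-8.5,-6.5,-17.6,0,7.5,-10.4,-7.9,-17.6,0,7.5,-10.4,-7.9,-17.6,0,7.5]'; python3 s.py; python3 - <<'E'
from h import *
from workcell import bot
w=bot.read_camera("wrist");np.savez("wrist5.npz",**w);cv2.imwrite("pics/w5.png",w["img"][:,:,::-1])
h=cv2.cvtColor(w["img"],cv2.COLOR_RGB2HSV);m=cv2.inRange(h,(105,130,40),(125,255,255))
n,l,st,ce=cv2.connectedComponentsWithStats(m);print([(ce[i].round(1),st[i]) for i in range(1,n) if st[i,4]>200])
E
```

```text
t: 5.2
eef_pos: [465.7, 118.9, 235.1]
orientation: [-2.385, -2.042, -0.002]
ft_force: [0.7, 0.4, -0.8]
finger_gap: 74.9
grasp_force: 0.0
t 5.2 pos [465.7 118.9 235.1] tool-y deg -8.86 F [ 0.7  0.4 -0.8] gap 74.9 grip 0.0 q [-0.96  0.17  0.71  1.96 -0.13  1.05 -0.35]
[(array([282.2, 176.3]), array([ 240,  120,   88,  115, 9488], dtype=int32))]
```

View pics/w5.png

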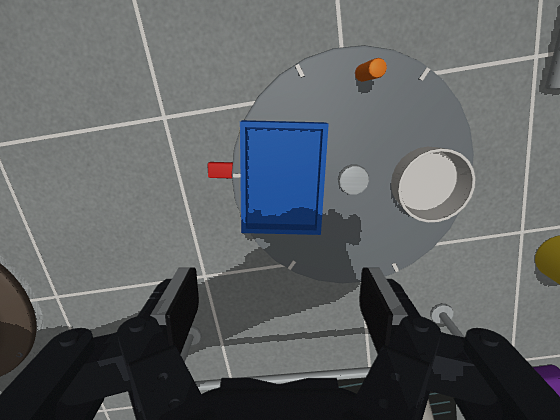

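The view shows the dish with its outer rim corners at about (242,121), (328,124), (321,234) and (242,234). The pointer is at (220,170) and lies on the line to the hub at (354,180); the post is at (371,70).

```bash
python3 - <<'E'
from h import *
w=np.load("wrist5.npz");h=cv2.cvtColor(w["img"],cv2.COLOR_RGB2HSV);m=cv2.inRange(h,(105,130,40),(125,255,255))
c=max(cv2.findContours(m,0,2)[0],key=len)
q=cv2.approxPolyDP(c,8,True)[:,0];print(q.tolist())
X=np.array([plane(w,p,52)[:2] for p in q]);print(X.round(1),[np.linalg.norm(X[i]-X[i-1]).round(1) for i in range(len(X))],X.mean(0))
P=np.array([plane(w,p[0],52)[:2] for p in c],np.float32);print(cv2.minAreaRect(P))
hub=plane(w,(354,180),36);post=plane(w,(377,68),85);ptr=plane(w,(220,170),8)
print("hub",hub,"post",post,"ptr",ptr)
for n,z in(("post",post),("ptr",ptr)):
    d=(z-hub)[:2];print(n,np.linalg.norm(d),np.degrees(np.arctan2(d[1],d[0])))
print("soap?",proj(w,[500,-257,30]),proj(w,[500,-91,95]))
E
```

```text
[[242, 120], [241, 232], [320, 234], [327, 123]]
[[440.2 185.1]
 [417.5  71.6]
 [500.5  56.4]
 [520.3 169.8]] [np.float64(81.5), np.float64(115.7), np.float64(84.4), np.float64(115.1)] [469.66926888 120.73827501]
((469.3898620605469, 120.6821517944336), (116.5512466430664, 85.14759826660156), 79.76478576660156)
hub [544.44927113 105.59952621  36.        ] post [561.34947555 209.98953023  85.        ] ptr [400.13670205 133.05367221   8.        ]
post 105.7491836817637 80.80389731013577
ptr 146.9008091451173 169.22871454825577
soap? [342.92691553 429.22106913] [339.78551046 373.90104732]
```

Dish centre is (469.5, 120.7), and its outer size measured at z = 52 is 85 x 116 mm against a nominal 85 x 115. On to the soap.

```bash
python3 -m creep '[-2,0.5,0,0,7.5,-6,1.5,0,0,7.5,-10.7,2.7,0,0,7.5,-15.4,3.9,0,0,7.5,-20,5,0,0,7.5,-24.7,6.2,0,0,7.5,-29.4,7.4,0,0,7.5,-33,8.3,0,0,7.5]'; python3 -m creep '[-2,0.5,0,-0.1,7.5,-3.6,0.9,0,-0.13,7.5,-3.6,0.9,0,-0.13,7.5,-3.6,0.9,0,-0.13,7.5,-3.6,0.9,0,-0.13,7.5,-3.6,0.9,0,-0.13,7.5,-3.6,0.9,0,-0.13,7.5,-3.6,0.9,0,-0.13,7.5]'; python3 s.py; python3 - <<'E'
from h import *
from workcell import bot
w=bot.read_camera("wrist");np.savez("wrist6.npz",**w);cv2.imwrite("pics/w6.png",w["img"][:,:,::-1])
g=cv2.cvtColor(w["img"],cv2.COLOR_RGB2HSV);m=cv2.inRange(g,(0,0,150),(180,50,255))
n,l,st,ce=cv2.connectedComponentsWithStats(m);print([(ce[i].round(1),st[i]) for i in range(1,n) if st[i,4]>1500])
E
```

```text
t: 6.05
eef_pos: [500.1, -220.0, 233.9]
orientation: [2.384, 2.045, -0.001]
ft_force: [1.0, 0.5, -0.7]
finger_gap: 75.1
grasp_force: 0.0
t: 6.85
eef_pos: [502.9, -254.0, 234.4]
orientation: [2.247, 2.196, 0.001]
ft_force: [0.8, 0.0, 0.1]
finger_gap: 75.2
grasp_force: 0.0
t 6.85 pos [ 502.9 -254.   234.4] tool-y deg -1.32 F [0.8 0.  0.1] gap 75.2 grip 0.0 q [-0.23  0.37  0.81  1.78 -0.3   1.11  0.66]
[(array([374.2, 170.3]), array([ 353,  135,   43,   73, 2465], dtype=int32)), (array([277.5, 174.8]), array([ 250,  138,   55,   74, 3496], dtype=int32))]
```

View pics/w6.png

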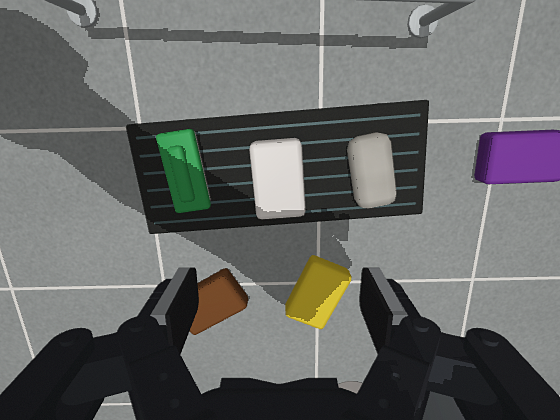

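The view shows the soap at about (277,178), corners (250,142), (300,139), (304,215) and (257,218), tilted slightly from the tool. The brush is at (184,170), the pumice at (372,170), and the yellow and brown look-alikes lie nearer.

```bash
cat > soap.py <<'E'
from h import *
def soap(w,guess,z=36):
    g=cv2.cvtColor(w["img"],cv2.COLOR_RGB2HSV);m=cv2.inRange(g,(0,0,110),(180,40,255))
    n,l,st,ce=cv2.connectedComponentsWithStats(m);u=proj(w,guess);i=l[int(u[1]),int(u[0])]
    c=max(cv2.findContours((l==i).astype(np.uint8),0,2)[0],key=len)
    P=np.array([plane(w,p[0],z)[:2] for p in c],np.float32)
    return ce[i],st[i],cv2.minAreaRect(c),cv2.minAreaRect(P)
E
python3 - <<'E'
from soap import *
w=np.load("wrist6.npz");print(cam(w)[2]);p=plane(w,(277,178),36);print(p)
print(soap(w,p))
for q in((250,142),(300,139),(304,215),(257,218)):print(plane(w,q,33).round(1))
for n,q in(("brush",(184,170)),("pumice",(372,170))):print(n,plane(w,q,40))
E
```

```text
[ 504.19170096 -173.70505048  377.80569638]
[ 501.06812179 -253.14623849   36.        ]
(array([277.56373293, 177.76251897]), array([ 249,  138,   56,   81, 3954], dtype=int32), ((277.39703369140625, 178.16177368164062), (78.6139144897461, 52.3070182800293), 85.60128784179688), ((501.7190246582031, -254.958984375), (53.82905578613281, 85.1365966796875), 3.270395278930664))
[ 474.1 -215.3   33. ]
[ 525.7 -213.4   33. ]
[ 529.9 -296.4   33. ]
[ 477.8 -298.8   33. ]
brush [ 404.85421    -241.57562361   40.        ]
pumice [ 599.88726261 -245.93656727   40.        ]
```

```bash
python3 -m creep '[0,0,2,-0.07,7.5,-0.1,-0.1,5,-0.07,7.5,-0.1,-0.1,8,-0.07,7.5,-0.1,-0.1,10,-0.07,7.5,-0.1,-0.1,11,-0.07,7.5,-0.1,-0.1,11,-0.07,7.5,-0.1,-0.1,11,-0.07,7.5,-0.1,-0.1,11,-0.07,7.5]'; python3 - <<'E'
from soap import *
from workcell import bot
w=bot.read_camera("wrist");np.savez("wrist7.npz",**w);cv2.imwrite("pics/w7.png",w["img"][:,:,::-1])
v=np.load("wrist6.npz")
a=soap(v,[501.5,-255,36]);b=soap(w,[501.5,-255,36]);print(b)
# top-face far corners in each view
for s in(a,b):print(cv2.boxPoints(s[2]).round(1).tolist())
A=cv2.boxPoints(a[2]);B=cv2.boxPoints(b[2])
A=A[np.argsort(A[:,1])[:2]];B=B[np.argsort(B[:,1])[:2]];A=A[np.argsort(A[:,0])];B=B[np.argsort(B[:,0])]
for p,q in zip(A,B):print(tri((v,p),(w,q)))
E
python3 s.py 501.5 -255.5 8
```

```text
t: 7.7
eef_pos: [502.4, -256.0, 125.5]
orientation: [2.169, 2.271, 0.001]
ft_force: [0.0, -0.1, 0.3]
finger_gap: 74.6
grasp_force: 0.0
(array([277.65771208, 206.28007712]), array([ 240,  153,   75,  109, 7780], dtype=int32), ((277.0, 207.0), (108.0, 74.0), 90.0), ((501.5522766113281, -254.27691650390625), (53.808738708496094, 84.99543762207031), 3.187133550643921))
[[248.3000030517578, 141.0], [300.5, 137.0], [306.5, 215.3000030517578], [254.3000030517578, 219.39999389648438]]
[[240.0, 153.0], [314.0, 153.0], [314.0, 261.0], [240.0, 261.0]]
(array([ 471.40269163, -215.57751965,   21.44206997]), [0.05762039080263682, 0.05762039080259924])
(array([ 526.59606432, -212.51634024,   23.69247213]), [0.20947912715113445, 0.20947912715120162])
t 7.75 pos [ 502.4 -255.9  125.4] tool-y deg 2.64 F [ 0.1 -0.3  0.8] gap 75.1 grip 0.0 q [-0.14  0.5   0.71  1.9  -0.41  0.9   0.82]
shift cm [ 0.05 -0.11 11.74]
```

The outline edges triangulate to z ≈ 22 mm, the bar's mid-height, which fits a bar 8–36 mm high. Descend and grip.

```bash
python3 -m creep '[0.05,-0.1,2.5,0,7.5,0.05,-0.1,6,0,7.5,0.05,-0.1,9,0,7.5,0.05,-0.1,11,0,7.5,0.05,-0.1,11.7,0,7.5,0.05,-0.1,11.7,0,7.5,0.05,-0.1,11.7,0,6.8,0.05,-0.1,11.7,0,6.2]'; python3 -m creep '[0,0,0,0,5.8,0,0,0,0,5.4,0,0,0,0,5,0,0,0,0,4.5,0,0,0,0,4,0,0,0,0,4,0,0,0,0,4,0,0,0,0,4]'; python3 s.py
```

```text
t: 8.55
eef_pos: [501.6, -255.6, 8.6]
orientation: [2.168, 2.27, 0.002]
ft_force: [0.3, -0.3, -0.0]
finger_gap: 61.8
grasp_force: 0.0
t: 9.35
eef_pos: [501.4, -255.2, 8.5]
orientation: [2.169, 2.271, 0.002]
ft_force: [-0.9, 0.0, 7.9]
finger_gap: 54.2
grasp_force: 62.2
t 9.35 pos [ 501.4 -255.2    8.5] tool-y deg 2.65 F [-0.9  0.   7.9] gap 54.2 grip 62.2 q [-0.04  0.66  0.58  1.96 -0.56  0.68  0.94]
```

```bash
python3 -m creep '[0,0,-0.5,0,4,0,0,-2,0,4,0,0,-4.5,0,4,0,0,-8,0,4,0,0,-12,0,4,0,0,-15,0,4,0,0,-16,0,4,0,0,-16,0,4]'; python3 - <<'E'
from soap import *
from workcell import bot
w=bot.read_camera("wrist");np.savez("wrist8.npz",**w);s=bot.read_camera("scene");np.savez("scene8.npz",**s)
cv2.imwrite("pics/b8.png",np.hstack([cv2.resize(w["img"],(480,360)),cv2.resize(s["img"][100:240,140:265],(320,360))])[:,:,::-1])
E
python3 s.py
```

```text
t: 10.15
eef_pos: [501.4, -255.3, 169.0]
orientation: [2.168, 2.27, 0.003]
ft_force: [-0.6, 0.6, -2.4]
finger_gap: 53.6
grasp_force: 63.6
t 10.25 pos [ 500.2 -254.4  166.5] tool-y deg 2.66 F [ 0.1  0.3 -2.4] gap 54.0 grip 63.6 q [-0.18  0.45  0.75  1.86 -0.37  0.98  0.78]
```

View pics/b8.png

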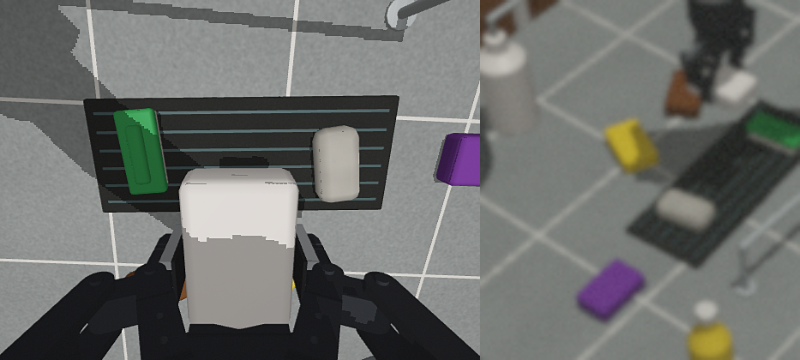

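The bar is held between the pads and clear of the mat; brush and pumice are undisturbed. Carry it over the rail at this height.

```bash
python3 -m creep '[1,0,0,0,4,3.5,-0.1,0,0,4,7.5,-0.3,0,0,4,12,-0.4,0,0.03,4,16.5,-0.6,0,0.07,4,21,-0.7,0,0.11,4,25,-0.9,0,0.14,4,28,-1,0,0.17,4]'; python3 s.py 469.5 120.7 168;python3 - <<'E'
from soap import *
from scipy.spatial.transform import Rotation as Rn
w=np.load("wrist8.npz")
R=Rn.from_rotvec([2.168,2.27,0.003]).as_matrix();T=np.array([500.2,-254.4,166.5])
for z in(0,-28):
    for x in(42.5,):
        print(z,[proj(w,T+R@np.array([x,y,z])).round(1).tolist() for y in(-27,0,27)])
g=cv2.cvtColor(w["img"],cv2.COLOR_RGB2HSV);m=cv2.inRange(g,(0,0,120),(180,45,255))
for x in (230,278,325):
    col=w["img"][180:225,x].mean(1);print(x,col.round().astype(int).tolist())
E
```

```text
t: 11.05
eef_pos: [476.1, 27.5, 166.0]
orientation: [-2.352, -2.08, 0.003]
ft_force: [0.3, 0.5, -1.8]
finger_gap: 54.3
grasp_force: 63.6
t 11.05 pos [476.1  27.5 166. ] tool-y deg -7.03 F [ 0.3  0.5 -1.8] gap 54.3 grip 63.6 q [-0.82  0.29  0.8   2.06 -0.27  0.9   0.01]
shift cm [ 9.17 -1.79 -0.2 ]
0 [[217.8, 184.2], [277.2, 184.3], [336.6, 184.3]]
-28 [[204.7, 202.6], [276.9, 202.6], [349.1, 202.7]]
230 [46, 43, 43, 43, 44, 42, 43, 41, 43, 45, 22, 24, 27, 21, 56, 50, 93, 139, 137, 136, 139, 141, 143, 144, 147, 148, 149, 151, 156, 164, 173, 180, 187, 201, 128, 212, 211, 210, 211, 212, 212, 214, 215, 215, 216]
278 [43, 42, 42, 45, 27, 25, 27, 27, 27, 26, 26, 25, 23, 37, 57, 47, 118, 137, 136, 136, 138, 141, 144, 148, 116, 150, 151, 150, 158, 165, 174, 181, 188, 194, 201, 207, 209, 210, 211, 212, 213, 214, 214, 215, 216]
325 [43, 46, 42, 44, 45, 45, 43, 43, 44, 45, 43, 42, 37, 90, 98, 91, 134, 134, 135, 136, 138, 141, 143, 144, 146, 148, 150, 151, 158, 166, 174, 184, 197, 132, 209, 215, 211, 211, 211, 212, 212, 214, 215, 215, 216]
```

```bash
python3 -m creep '[2.5,-0.5,0,0.02,4,5.5,-1.1,0,0.04,4,8,-1.5,0,0.057,4,9.3,-1.8,0,0.057,4,9.3,-1.8,0,0.057,4,9.3,-1.8,0,0.057,4,9.3,-1.8,0,0.057,4,9.3,-1.8,0,0.057,4]'; python3 s.py 469.9 122.7 72
```

```text
t: 11.85
eef_pos: [471.5, 117.3, 167.3]
orientation: [2.415, 2.009, -0.0]
ft_force: [-0.5, -0.8, -2.0]
finger_gap: 54.2
grasp_force: 63.6
t 11.85 pos [471.5 117.3 167.3] tool-y deg -10.49 F [-0.5 -0.8 -2. ] gap 54.2 grip 63.6 q [-0.99  0.3   0.79  2.04 -0.27  0.91 -0.24]
shift cm [ 0.5  -0.26  9.53]
```

```bash
python3 -m creep '[0.2,-0.1,1,0,4,0.5,-0.25,3,0,4,0.5,-0.25,5.5,0,4,0.5,-0.25,7.5,0,4,0.5,-0.25,8.5,0,4,0.5,-0.25,8.5,0,4,0.5,-0.25,8.5,0,4,0.5,-0.25,8.5,0,4]'; python3 - <<'E'
from soap import *
from workcell import bot
im={}
for n in("wrist","scene","top"):
    im[n]=bot.read_camera(n);np.savez(n+"9.npz",**im[n])
cv2.imwrite("pics/b9.png",np.hstack([cv2.resize(im["wrist"]["img"],(480,360)),cv2.resize(im["scene"]["img"][150:260,260:358],(320,360),interpolation=2)])[:,:,::-1])
E
python3 s.py 469.9 122.7 62.5
```

```text
t: 12.65
eef_pos: [470.5, 124.1, 83.1]
orientation: [2.413, 2.011, 0.002]
ft_force: [0.2, -0.2, -2.0]
finger_gap: 53.9
grasp_force: 63.6
t 12.8 pos [470.3 124.3  83. ] tool-y deg -10.36 F [ 0.4  0.4 -1.6] gap 53.8 grip 63.6 q [-0.9   0.44  0.69  2.11 -0.42  0.73 -0.12]
shift cm [-0.17 -0.01  2.05]
```

View pics/b9.png

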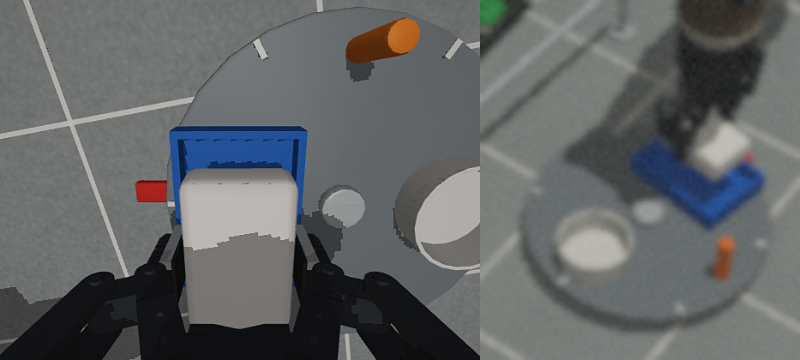

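The wrist view shows the bar centred in the dish's width, the dish's far rim at row 128 and the bar's far edge at row 170; the scene crop shows it hovering over the dish. I'll check dish and bar in the tool frame.

```bash
python3 - <<'E'
from soap import *
from scipy.spatial.transform import Rotation as Rn
w=np.load("wrist9.npz");R=Rn.from_rotvec([2.413,2.011,0.002]).as_matrix();T=np.array([470.5,124.1,83.1])
h=cv2.cvtColor(w["img"],cv2.COLOR_RGB2HSV);m=cv2.inRange(h,(105,130,40),(125,255,255))
c=max(cv2.findContours(m,0,2)[0],key=len)[:,0]
def tool(p,z): return (R.T@(plane(w,p,z)-T))
for name,k in(("TL",c[np.argmin(c@[1,1])]),("TR",c[np.argmax(c@[1,-1])])):print(name,k,tool(k,52).round(1),plane(w,k,52).round(1))
print("exp corner y ±42.5, x 57.5+off")
im=w["img"].mean(2)
for x in(240,278,315):print(x,im[188:222,x].round().astype(int).tolist())
for z in(0,-5,-23,-28):print(z,proj(w,T+R@np.array([42.5,0,z])).round(1))
print("row",250,im[250,200:236].round().astype(int).tolist(),im[250,330:362].round().astype(int).tolist())
for y in(-27,27):print(proj(w,T+R@np.array([20,y,-22])).round(1))
# bar centroid from top/scene: dark robot may occlude
E
```

```text
TL [197 153] [ 53.1 -43.2  31.1] [437.6 184.1  52. ]
TR [358 153] [53.1 41.7 31.2] [521.1 168.9  52. ]
exp corner y ±42.5, x 57.5+off
240 [87, 88, 86, 87, 88, 87, 88, 85, 96, 104, 103, 105, 107, 109, 110, 113, 115, 115, 118, 119, 121, 129, 138, 143, 150, 156, 163, 169, 174, 174, 175, 176, 177, 178]
278 [88, 92, 46, 50, 50, 50, 50, 46, 74, 106, 105, 105, 106, 109, 110, 112, 114, 116, 117, 118, 123, 130, 138, 144, 151, 158, 163, 170, 173, 174, 175, 176, 177, 178]
315 [87, 93, 45, 49, 51, 51, 50, 43, 91, 105, 106, 105, 107, 109, 110, 112, 114, 116, 117, 118, 123, 131, 138, 146, 152, 163, 94, 174, 175, 175, 175, 176, 177, 178]
0 [279.1 187.5]
-5 [279.1 190.4]
-23 [279.2 202.8]
-28 [279.2 206.9]
row 250 [56, 59, 59, 58, 64, 87, 86, 85, 84, 82, 87, 131, 163, 164, 165, 168, 169, 172, 175, 177, 179, 181, 184, 184, 184, 184, 183, 184, 183, 184, 184, 184, 183, 183, 184, 184] [182, 182, 182, 182, 182, 181, 179, 175, 172, 167, 164, 160, 156, 153, 151, 125, 92, 90, 50, 45, 47, 50, 58, 59, 56, 109, 109, 109, 109, 110, 56, 101]
[212.7 254.9]
[345.5 255. ]
```

```bash
python3 -m creep '[-0.15,-0.05,0.5,0,4,-0.15,-0.05,1.1,0,4,-0.15,-0.05,1.6,0,4,-0.15,-0.05,2,0,4,-0.15,-0.05,2,0,4,-0.15,-0.05,2,0,4,-0.15,-0.05,2,0,4,-0.15,-0.05,2,0,4]'; python3 -m creep '[0,0,0,0,4,0,0,0,0,4,0,0,0,0,4,0,0,0,0,4,0,0,0,0,4,0,0,0,0,4,0,0,0,0,4,0,0,0,0,4]'; python3 - <<'E'
from soap import *
from workcell import bot
from scipy.spatial.transform import Rotation as Rn
w=bot.read_camera("wrist");np.savez("wrist10.npz",**w);t=bot.read_camera("top");np.savez("top10.npz",**t)
o=bot.get_obs();R=Rn.from_rotvec(o["orientation"]).as_matrix();T=o["eef_pos"]
h=cv2.cvtColor(w["img"],cv2.COLOR_RGB2HSV);m=cv2.inRange(h,(105,130,40),(125,255,255))
c=max(cv2.findContours(m,0,2)[0],key=len)[:,0]
for k in(c[np.argmin(c@[1,1])],c[np.argmax(c@[1,-1])]):print(k,(R.T@(plane(w,k,52)-T)).round(1))
s=bot.read_camera("scene");np.savez("scene10.npz",**s)
cv2.imwrite("pics/b10.png",np.hstack([cv2.resize(w["img"],(420,315)),cv2.resize(s["img"][160:245,275:375],(370,315),interpolation=2)])[:,:,::-1])
E
python3 s.py 469.5 120.7 62.5
```

```text
t: 13.6
eef_pos: [469.3, 122.7, 62.5]
orientation: [2.413, 2.012, 0.001]
ft_force: [0.7, 0.2, -2.1]
finger_gap: 54.0
grasp_force: 63.6
t: 14.4
eef_pos: [469.1, 122.6, 62.3]
orientation: [-2.413, -2.012, 0.0]
ft_force: [0.0, 0.1, -0.9]
finger_gap: 54.0
grasp_force: 63.6
[189 156] [ 54.9 -42.   10.3]
[371 156] [55.  42.8 10.3]
t 14.55 pos [469.1 122.6  62.3] tool-y deg -10.37 F [ 0.5  0.1 -1. ] gap 54.1 grip 63.6 q [-0.87  0.48  0.66  2.12 -0.46  0.68 -0.09]
shift cm [-0.18  0.07 -0.02]
```

View pics/b10.png

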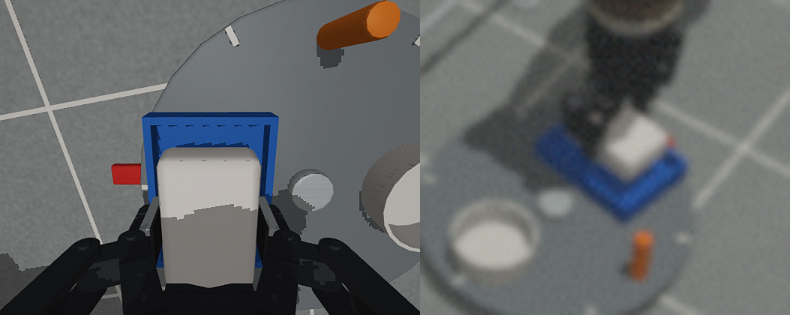

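The bar hovers centred and aligned over the dish, about 10 mm above the rim, and the dish is still at the pointer at (127,174). Handing in.

```bash
python3 -c "
from workcell import bot
print(bot.sign_off())"
```

```text
the job is handed in; nothing more can be done
None
```

I turned the carousel one click so the blue dish rests at the red pointer; the arm still holds the white soap bar level, centred and lined up about 10 mm above the dish rim, and the job is handed in at 14.6 s; the verdict was not shown to me.

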